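Clear the washing-up: crockery to the rack, spoon to the tray, tin to the bin

ROBOT

A 6-joint arm with a two-finger parallel gripper is mounted at the origin on the work surface. World frame = base frame: x ahead of the robot, y to its left, z up, the work surface at z = 0. Lengths are in m, angles in rad, forces in N, time in s.
With the tool pointing down it reaches from about 0.35 to 0.775 m from the base axis. Payload 5.5 kg.
Tool frame: the origin (TCP) lies at the very end of the fingers, on their centre line; the grasp point (between the pads) lies env.hold_point_z behind it (env.hold_point_z is the distance from the TCP to the grasp point, in m); z points along the fingers, y is the line along which they close (so a half turn about z gives the same grasp; the last joint's range is limited). The gripper opens to 85 mm and grips with 20 to 120 N. Pads are 22 mm wide; open, the fingers measure 114 mm over their backs; the gripper's body (76 mm by 85 mm) begins 54 mm behind the grasp point. The pads swing forward as they close: fully open they stand 13 mm farther back than shut.
Start: joints at [1.027, 0.313, 0.046, 1.304, 0, 1.431], TCP at [0.226, 0.529, 0.231] pointing down, gripper open.
Joint ranges: [-2.76, 2.76], [-0.86, 1.69], [-1.03, 1.26], [-2.2, 2.34], [-1.47, 1.5], [-3.14, 3.14]. Speed limits (rad/s): [2.57, 2.57, 3.14, 3.14, 3.14, 3.14].

INTERFACE

Orientations are given as a unit quaternion [w, x, y, z].
In Python, from workcell import env gives the robot as it stands.
- The arm moves only by the tool carry_out, never from a script. Its argument "steps" is a list of rows, each a list of 3 entries, a list of its own where there are three numbers: the turn, a rotation vector about the tool's x, y, z in degrees, then the shift along the tool's x, y, z in cm, then the closure in counts, from 0 (fully open) to 255 (shut). A call has exactly 8 rows; each row is the pose to reach, as a shift and turn from the pose commanded when the call began, along the tool's axes at that moment; what a row does not reach only later rows make up. A row lasts 1/8 s, in which the tool goes at most 62.5 mm and 10.7 degrees, less where a joint would pass 70% of its speed; a pose out of reach is approached as far as the arm can. A call with a gripper value outside its range is refused whole. The fingers move at their own pace and stop on an object; "force" is the grip in N (left out, the last holds). Time passes only in rows, so rows that repeat a pose let the fingers close, or fill a call up. It gives the time, the measured TCP pose, the force, the opening and the grip force at its end, in the units of the state.
- env.get_state(): the state, without advancing time (a new reading comes with each control period).
- env.read_camera(name): name is "scene" or "side" or "wrist"; returns (picture, depth): 420x560x3 uint8, red, green, blue; 420x560 float32, m along the optical axis (not along the pixel's ray), 0 where there is no reading.
- env.get_calibration(name): a dict with "fx", "fy", "cx", "cy" (pixels), "D" ([k1, k2, p1, p2, k3] as OpenCV has them; the pictures are not rectified), "origin" and "orientation" of the camera in the world. Camera axes: x right, y up, looking along -z (the intrinsics and any distortion apply to the point x, -y, -z); pixel columns grow to the right and rows downward; lengths in m; the calibration is good to about 2 mm. A picture is of the moment at which its call begins: read the wrist's pose just before it. get_calibration takes no time and is no camera call; for the wrist camera it gives the pose at the moment of the call.
- env.hand_in(): hands the job in; it is judged then, once.
The state is a dict: "clock": time; "joint_pos": joint angles; "qvel": joint speeds; "tau": joint torques, N m; "tcp_pos": TCP position; "orientation": TCP orientation; "wrist_force": force on the tool from outside, world axes, zero at the start; "ft_torque": the same for the moment, N m; "finger_gap": finger opening in m; "grip_force": force on a finger pad.
Only numpy, scipy, OpenCV 4.12 (cv2) and the standard library are available. Lean on these libraries where they do the work, as an engineer would, in place of code of your own. Each camera call takes 0.05 s, during which the arm holds its last target. There are 200 camera calls.

TASK

Clear the washed-up things off the counter: put the soup bowl on the lower tier of the dish rack and both mugs on its upper tier, standing upside down to drain just as they are now, lay the wooden spoon lengthwise in the long wooden tray, and put the empty tin in the plastic bin. Set the crockery down gently, do not drop it, and leave the pepper mill and the ramekin where they stand.

Things in the scene. Friction and masses are not known exactly. Their poses are not given: they have to be found in the camera images.
- bowl: White ceramic soup bowl standing upside down, 72 mm high, 0.3 kg. Rim (underneath) 116 mm across; the walls narrow to 72 mm at 54 mm height; from there a round foot ring 56 mm across and 18 mm tall rises to the top: grip it by this foot. Origin: centre of the rim plane, on the surface it stands on; z up (towards the foot).
- enamel_mug: Dark blue enamel mug standing upside down: a straight cylinder 60 mm across (rolled lip 64 mm across underneath), 68 mm high, 0.12 kg. A loop handle, 7 mm thick, sticks out along its own +y to 53 mm from the axis, between 13 and 55 mm height. Origin: centre of the mouth, on the surface it stands on; z up.
- white_mug: White ceramic mug standing upside down: a straight cylinder 58 mm across, 60 mm high, 0.18 kg. A loop handle, 10 mm thick, sticks out along its own +y to 52 mm from the axis, between 7 and 52 mm height. Origin: centre of the mouth, on the surface it stands on; z up.
- tin: Empty bare steel food tin standing upright, its top open: a ribbed cylinder 54 mm across (56 mm at the end seams), 70 mm high, 0.04 kg. Origin: centre of its underside; z up.
- spoon: Wooden spoon lying flat, 230 mm long, 45 g. Along its own x: handle 14 mm wide and 12 mm high from -115 to +57 mm, head 41 mm wide and 12 mm high from 57 to 115 mm. Origin: middle of its length, on the surface it lies on; it balances at about x = +30 mm. z up.
- rack: Two-tier aluminium dish rack, fixed, 400 (its x) by 222 mm, left or right, +x away from the robot. Origin: centre of the footprint on the counter. Lower tier: slats, top at 60 mm, over the whole rack, rail around it up to 84 mm. Upper tier: slats, top at 200 mm, rail up to 217 mm, only from x = -200 to -20 mm; the lower one is open above from x = -15 to 200 mm. Inside the rails: y from -103 to 103 mm.
- tray: Long open wooden utensil tray, fixed, on a 3 mm mat: 100 mm (its x) by 270 mm (its y, the long way), 45 mm high; walls and floor 5 mm thick. Origin: centre of its underside; z up.
- bin: Small light-grey plastic bin with an open top, fixed, on a 3 mm mat: 130 mm (its x) by 170 mm (its y), 140 mm high, walls and floor 4 mm thick. The upper half of its -x face is a flap, sprung shut, that tilts outwards; it need not be used. Origin: centre of its underside; z up.
- pepper_mill: Bystander: small dark wooden pepper mill, waisted, with a round knob on top, 48 mm across, 75 mm high. Origin: centre of its underside. Stays where it is.
- ramekin: Bystander: empty cream ceramic ramekin, open at the top, 72 mm across, 42 mm high. Origin: centre of its underside. Stays where it is.

How it is judged:
At the end, for the whole second after the job is handed in: Mugs upside down on the upper tier, bowl upside down on the open lower tier (level within 8 mm, tilt under 0.12 rad); spoon flat on the tray floor, lengthwise within 0.35 rad, within 30 mm of mid-length; tin inside the bin, any way up; all released, at rest (x of enamel_mug in the frame of rack between -0.185 and -0.035 m and y of enamel_mug in the frame of rack between -0.09 and 0.09 m and z of enamel_mug in the frame of rack between 0.192 and 0.21 m and angle between each of enamel_mug, white_mug, bowl's own z axis and vertical below 0.12 rad and linear speed of each of enamel_mug, white_mug, bowl, spoon, tin below 0.02 m/s and angular speed of each of enamel_mug, white_mug, bowl, spoon, tin below 0.3 rad/s and x of white_mug in the frame of rack between -0.185 and -0.035 m and y of white_mug in the frame of rack between -0.09 and 0.09 m and z of white_mug in the frame of rack between 0.192 and 0.21 m and x of bowl in the frame of rack between -0.02 and 0.155 m and y of bowl in the frame of rack between -0.065 and 0.065 m and z of bowl in the frame of rack between 0.052 and 0.07 m and x of spoon in the frame of tray between -0.04 and 0.04 m and y of spoon in the frame of tray between -0.03 and 0.03 m and z of spoon in the frame of tray between -0.002 and 0.018 m and angle between spoon's own z axis and vertical below 0.2 rad and angle between the x axis of spoon and the y axis of tray, either way round below 0.35 rad and x of tin in the frame of bin between -0.065 and 0.065 m and y of tin in the frame of bin between -0.085 and 0.085 m and z of tin in the frame of bin between -0.002 and 0.08 m); the robot touches nothing.
It fails at once if the bowl falls free of the fingers at more than 0.5 m/s (a drop of about 13 mm) (contact force between bowl and the fingers below 0.05 N and linear speed of bowl above 0.5 m/s).
It fails at once if the enamel mug falls free of the fingers at more than 0.5 m/s (a drop of about 13 mm) (contact force between enamel_mug and the fingers below 0.05 N and linear speed of enamel_mug above 0.5 m/s).
It fails at once if the white mug falls free of the fingers at more than 0.5 m/s (a drop of about 13 mm) (contact force between white_mug and the fingers below 0.05 N and linear speed of white_mug above 0.5 m/s).
It fails at once if the pepper mill is shifted by more than 30 mm or tipped over (distance of pepper_mill from where it was at the start of the episode above 0.03 m or angle between pepper_mill's own z axis and vertical above 0.5 rad).
It fails at once if the ramekin is shifted by more than 30 mm or tipped over (distance of ramekin from where it was at the start of the episode above 0.03 m or angle between ramekin's own z axis and vertical above 0.5 rad).
It also fails if it takes over 136 s, if anything falls off the work surface, if the arm or the gripper's body presses on something with over 40 N, if the wrist force passes 120 N, or if a joint passes its speed limit or range.

## Working session

There is one attempt and no reset: what is moved stays moved. The work goes in short steps, Python scripts to look and compute and a tool call to move; the robot and the scene stay as the last step left them, time stands still between calls to the robot, and variables do not carry over. Pictures are saved under pics/ and viewed, at most 14 in all, crops included, and the job is handed in when it is done.

Besides the shell and the picture viewer there is one more tool, called by a JSON object that holds its "name" and its "arguments", one argument or row to a line. carry_out: Moves the arm, as the interface text tells. Its arguments: {"type":"object","properties":{"steps":{"type":"array","items":{"type":"array"}},"force":{"type":"number"}},"required":["steps"]}

```bash
ls; mkdir -p pics; cat > h.py <<'E'
import numpy as np, cv2
from scipy.spatial.transform import Rotation as R
from workcell import env
def q2R(q): return R.from_quat([q[1],q[2],q[3],q[0]]).as_matrix()
def cloud(d,c):
    h,w=d.shape
    u,v=np.meshgrid(np.arange(w),np.arange(h))
    K=np.array([[c['fx'],0,c['cx']],[0,c['fy'],c['cy']],[0,0,1.]])
    p=cv2.undistortPoints(np.stack([u,v],-1).reshape(-1,1,2).astype(float),K,np.array(c['D'],float)).reshape(h,w,2)
    P=np.stack([p[...,0]*d,-p[...,1]*d,-d],-1)
    return P@q2R(c['orientation']).T+np.array(c['origin'])
def look(name,fn=None):
    c=env.get_calibration(name); rgb,d=env.read_camera(name)
    if fn: cv2.imwrite('pics/'+fn,rgb[...,::-1])
    return rgb,d,cloud(d,c),c
E
python3 - <<'E'
from h import *
s=env.get_state(); print(s, env.hold_point_z)
for n in('scene','side','wrist'):
    rgb,d,P,c=look(n,n+'0.png'); print(n,c['origin'],c['orientation'],c['fx'],(d>0).mean())
    np.savez('/tmp/'+n,rgb=rgb,d=d,P=P)
E
```

```text
pics
{'clock': 0.0, 'joint_pos': array([1.02739386e+00, 3.14003376e-01, 4.49909929e-02, 1.30358930e+00,
       1.50105987e-06, 1.43117711e+00]), 'qvel': array([-7.20183490e-04,  5.20564429e-05,  4.50486731e-05, -7.34439738e-04,
       -4.08438076e-04,  1.70889571e-03]), 'tau': array([ 1.59401818e-03, -4.80626750e+01,  2.98532724e+01,  1.91081723e-02,
       -1.79333369e-04, -2.24368236e-06]), 'tcp_pos': array([0.2256749 , 0.52831868, 0.23041208]), 'orientation': array([-3.03023881e-04,  2.00522812e-01,  9.79688617e-01, -8.50296330e-04]), 'wrist_force': array([-0.57478725, -0.49144945, -0.29900658]), 'ft_torque': array([ 0.01891092,  0.04427619, -0.01685852]), 'grip_force': 0.0, 'finger_gap': 0.08522618984689768} 0.0187
scene [1.05008861 0.28313201 0.56136086] [0.44629122 0.20606412 0.35056657 0.79716047] 384.0680062962095 0.9959778911564626
side [ 0.24396486 -0.79601483  1.07641517] [ 0.92842228  0.33301992 -0.06392298 -0.15180136] 503.99679491742614 0.9960331632653061
wrist [0.16025901 0.55650225 0.37274674] [ 0.82598137 -0.11908644 -0.07763242  0.54547814] 342.0078807356871 0.996343537414966
```

View pics/scene0.png

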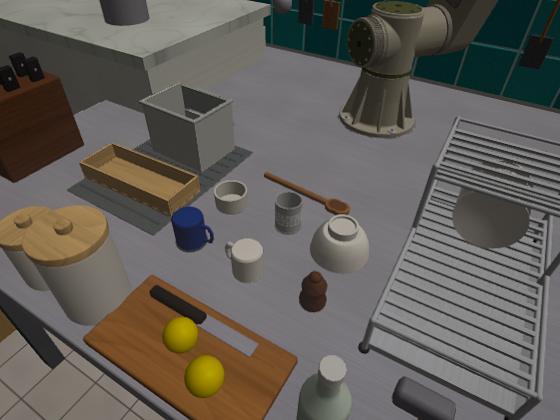

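View pics/side0.png

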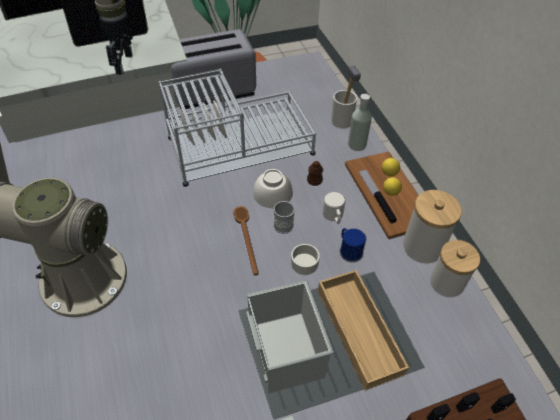

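The scene view shows the bin (185,125), tray (140,178), ramekin (230,195), spoon (305,193), tin (288,212), enamel mug (190,230), white mug (245,260), bowl (340,243), mill (313,290) and the rack on the right. The side view confirms this: spoon (247,238), tin (284,215), mugs (334,207) and (352,244), bowl (273,185).

```bash
python3 - <<'E'
from h import *
pts=[];col=[]
for n in('scene','side'):
    f=np.load(f'/tmp/{n}.npz'); m=f['d']>0
    pts.append(f['P'][m]);col.append(f['rgb'][m])
P=np.concatenate(pts);C=np.concatenate(col)
m=(P[:,0]>.25)&(P[:,0]<1.0)&(abs(P[:,1])<.65)&(P[:,2]<.3); P=P[m];C=C[m]
res=.002;x0,y0=.25,-.65
ix=((P[:,0]-x0)/res).astype(int);iy=((P[:,1]-y0)/res).astype(int)
H=np.zeros((375,651),np.float32);np.maximum.at(H,(ix,iy),P[:,2])
I=np.zeros((375,651,3),np.uint8)
o=np.argsort(P[:,2]);I[ix[o],iy[o]]=C[o]
cv2.imwrite('pics/bev.png',I[::-1,::-1,::-1])  # x up, y left
z0=np.median(P[(abs(P[:,2])<.02)][:,2]);print('table z',z0)
k=cv2.morphologyEx((H>.008).astype(np.uint8),cv2.MORPH_CLOSE,np.ones((3,3)))
n,l,st,ce=cv2.connectedComponentsWithStats(k)
for i in range(1,n):
    if st[i,4]<80: continue
    M=l==i; a,b=np.nonzero(M); hz=np.percentile(H[M],98)
    T=M&(H>hz-.008); ta,tb=np.nonzero(T)
    r=cv2.minAreaRect(np.stack([a,b],1).astype(np.float32)*res+np.float32([x0,y0]))
    print(i,'box',np.round([x0+a.min()*res,x0+a.max()*res,y0+b.min()*res,y0+b.max()*res],3),'h',round(hz,3),'topc',np.round([x0+ta.mean()*res,y0+tb.mean()*res],3),'ext',(np.ptp(ta)+1)*2,(np.ptp(tb)+1)*2,'rect',np.round(np.r_[r[0],r[1],r[2]],3),I[M].mean(0).astype(int))
E
```

```text
table z 0.001241311685590052
1 box [ 0.25   0.368 -0.65  -0.534] h 0.186 topc [ 0.314 -0.588] ext 118 118 rect [ 0.309 -0.592  0.116  0.118 90.   ] [57 57 53]
3 box [0.25  0.642 0.556 0.65 ] h 0.187 topc [0.417 0.612] ext 380 82 rect [0.446 0.603 0.392 0.094 0.   ] [49 50 50]
5 box [0.306 0.726 0.226 0.466] h 0.217 topc [0.408 0.32 ] ext 194 232 rect [0.515 0.346 0.418 0.234 0.864] [101 101 102]
7 box [ 0.348  0.5   -0.438 -0.25 ] h 0.145 topc [ 0.432 -0.345] ext 154 190 rect [ 0.423 -0.344  0.185  0.149 87.397] [110 112 108]
13 box [ 0.416  0.46  -0.13   0.102] h 0.016 topc [0.435 0.012] ext 46 234 rect [ 4.2800e-01 -1.3000e-02  2.3300e-01  4.1000e-02  8.2875e+01] [73 51 35]
19 box [0.492 0.604 0.07  0.186] h 0.073 topc [0.548 0.127] ext 58 66 rect [ 0.548  0.128  0.116  0.112 90.   ] [103 100  94]
22 box [ 0.51   0.568 -0.028  0.034] h 0.072 topc [0.539 0.005] ext 60 60 rect [5.390e-01 4.000e-03 6.200e-02 5.700e-02 7.869e+01] [85 84 84]
24 box [ 0.514  0.586 -0.172 -0.094] h 0.045 topc [ 0.55  -0.132] ext 74 80 rect [ 5.50e-01 -1.33e-01  7.80e-02  7.20e-02  9.00e+01] [110 108 101]

[... 825 characters left out ...]
000e-02  4.1200e-01  1.5500e-01  8.9534e+01] [112  83  46]
89 box [0.824 0.896 0.292 0.378] h 0.229 topc [0.865 0.322] ext 24 56 rect [ 0.851  0.333  0.059  0.08  56.31 ] [79 77 77]
90 box [ 0.828  0.922 -0.35  -0.258] h 0.136 topc [ 0.875 -0.3  ] ext 26 32 rect [ 0.875 -0.304  0.092  0.094 90.   ] [122 101  71]
91 box [0.832 0.894 0.204 0.27 ] h 0.192 topc [0.865 0.239] ext 30 34 rect [ 0.862  0.235  0.062  0.065 33.69 ] [103 106  99]
92 box [0.84  0.884 0.38  0.398] h 0.102 topc [0.864 0.39 ] ext 46 14 rect [0.862 0.39  0.045 0.015 6.34 ] [70 69 66]
96 box [0.888 0.902 0.342 0.384] h 0.103 topc [0.898 0.362] ext 12 34 rect [8.9800e-01 3.6300e-01 1.2000e-02 4.1000e-02 1.5524e+01] [75 74 70]
```

View pics/bev.png

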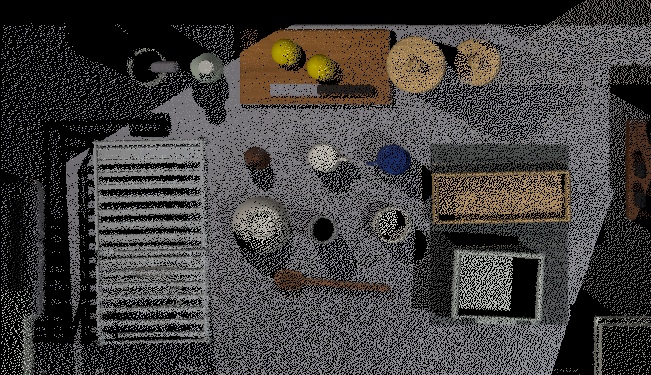

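{"name": "carry_out", "arguments": {
  "steps": [
    [[0, 0, 8], [0, 0, -6], 0],
    [[0, 0, 17], [0, 0, -10], 0],
    [[0, 0, 25], [-5, -2.67, -10], 0],
    [[0, 0, 34], [-10, -5.33, -10], 0],
    [[0, 0, 42], [-15, -8, -10], 0],
    [[0, 0, 50], [-20, -10.67, -10], 0],
    [[0, 0, 59], [-25, -13.33, -10], 0],
    [[0, 0, 66.9], [-30, -16, -10], 0]
  ],
  "force": 30
}}

```text
clock: 1.15
tcp_pos: [0.4398, 0.2622, 0.3311]
orientation: [-0.0, 0.709, 0.705, -0.0]
wrist_force: [0.8, 0.2, 0.4]
finger_gap: 0.0854
grip_force: 0.0
```

{"name": "carry_out", "arguments": {
  "steps": [
    [[0, 0, 0], [-4, 3.2, 2], 0],
    [[0, 0, 0], [-8, 6.4, 4], 0],
    [[0, 0, 0], [-11, 9, 7], 0],
    [[0, 0, 0], [-13.5, 10.8, 10], 0],
    [[0, 0, 0], [-13.5, 10.8, 11], 0],
    [[0, 0, 0], [-13.5, 10.8, 11], 0],
    [[0, 0, 0], [-13.5, 10.8, 11], 0],
    [[0, 0, 0], [-13.5, 10.8, 11], 0]
  ]
}}

```text
clock: 2.15
tcp_pos: [0.5471, 0.1297, 0.2227]
orientation: [0.001, 0.707, 0.707, 0.001]
wrist_force: [0.2, 0.2, -0.7]
finger_gap: 0.0855
grip_force: 0.0
```

```bash
cat >> h.py <<'E'
def top(P,d,zlo,zhi,cx,cy,r=.06):
    "circle through the points in a height band near (cx,cy)"
    m=(d>0)&(P[...,2]>zlo)&(P[...,2]<zhi)&(np.hypot(P[...,0]-cx,P[...,1]-cy)<r)
    q=P[m][:,:2].astype(np.float32)
    (c,rad)=cv2.minEnclosingCircle(q); return np.round(c,4),round(rad,4),len(q),np.round(q.mean(0),4)
E
python3 - <<'E'
from h import *
s=env.get_state();print(s['tcp_pos'],s['orientation'],s['joint_pos'])
rgb,d,P,c=look('wrist','w1.png');print(c['origin'])
print('foot',top(P,d,.062,.08,.548,.128,.045))
print('bowl',top(P,d,.01,.08,.548,.128,.075))
E
```

```text
[0.54709291 0.1296694  0.22267983] [6.70455748e-04 7.06796777e-01 7.07415689e-01 9.53726658e-04] [ 8.98463047e-02  2.88823863e-01 -8.59117514e-03  1.27105775e+00
  1.93912386e-04  1.65976758e+00]
[0.54712734 0.20110024 0.36493595]
foot (array([0.5484, 0.1274]), 0.0281, 3031, array([0.5484, 0.1278], dtype=float32))
bowl (array([0.5482, 0.129 ]), 0.0562, 9013, array([0.5482, 0.1368], dtype=float32))
```

View pics/w1.png

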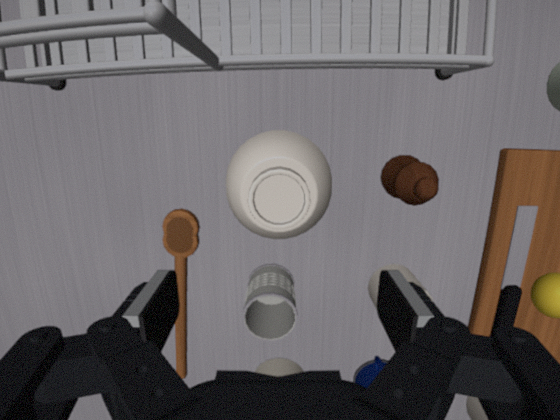

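The wrist view shows the bowl's foot at (278,200). Its radius of 28 mm and height match, so I'm going down on it.

{"name": "carry_out", "arguments": {
  "steps": [
    [[0, 0, 0], [-0.2, 0.1, 5], 0],
    [[0, 0, 0], [-0.2, 0.1, 10], 0],
    [[0, 0, 0], [-0.2, 0.1, 14], 0],
    [[0, 0, 0], [-0.2, 0.1, 16], 0],
    [[0, 0, 0], [-0.2, 0.1, 17], 0],
    [[0, 0, 0], [-0.2, 0.1, 17], 60],
    [[0, 0, 0], [-0.2, 0.1, 17], 255],
    [[0, 0, 0], [-0.2, 0.1, 17], 255]
  ],
  "force": 40
}}

```text
clock: 3.2
tcp_pos: [0.5489, 0.1269, 0.0529]
orientation: [0.001, 0.707, 0.707, 0.001]
wrist_force: [-0.4, -0.9, 4.7]
finger_gap: 0.0543
grip_force: 43.3
```

{"name": "carry_out", "arguments": {
  "steps": [
    [[0, 0, 0], [0, 0, 0], 255],
    [[0, 0, 0], [0, 0, 0], 255],
    [[0, 0, 0], [0, 0, 0], 255],
    [[0, 0, 0], [0, 0, 0], 255],
    [[0, 0, 0], [0, 0, -1], 255],
    [[0, 0, 0], [0, 0, -2], 255],
    [[0, 0, 0], [0, 0, -3], 255],
    [[0, 0, 0], [0, 0, -3], 255]
  ]
}}

```text
clock: 4.2
tcp_pos: [0.5488, 0.1268, 0.0824]
orientation: [0.001, 0.707, 0.707, 0.001]
wrist_force: [-0.1, -1.1, -3.3]
finger_gap: 0.0547
grip_force: 43.3
```

{"name": "carry_out", "arguments": {
  "steps": [
    [[0, 0, 0], [0, 1, -5], 255],
    [[0, 0, 0], [0, 4, -10], 255],
    [[0, 0, 0], [3, 6.8, -13], 255],
    [[0, 0, 0], [8, 6.8, -13], 255],
    [[0, 0, 0], [13, 6.8, -13], 255],
    [[0, 0, 0], [18, 6.8, -13], 255],
    [[0, 0, 0], [21, 6.8, -13], 255],
    [[0, 0, 0], [21.8, 6.8, -13], 255]
  ]
}}

```text
clock: 5.2
tcp_pos: [0.6152, 0.3468, 0.2101]
orientation: [-0.0, 0.706, 0.708, -0.001]
wrist_force: [0.1, -1.2, -3.9]
finger_gap: 0.0541
grip_force: 44.6
```

{"name": "carry_out", "arguments": {
  "steps": [
    [[0, 0, 0], [0, 0, 3], 255],
    [[0, 0, 0], [0, 0, 6], 255],
    [[0, 0, 0], [0, 0, 8], 255],
    [[0, 0, 0], [0, 0, 8.8], 255],
    [[0, 0, 0], [0, 0, 9.2], 255],
    [[0, 0, 0], [0, 0, 9.2], 255],
    [[0, 0, 0], [0, 0, 9.2], 255],
    [[0, 0, 0], [0, 0, 9.2], 255]
  ]
}}

```text
clock: 6.2
tcp_pos: [0.6164, 0.3449, 0.1202]
orientation: [0.0, 0.707, 0.707, 0.001]
wrist_force: [0.5, 0.3, -3.3]
finger_gap: 0.0542
grip_force: 44.6
```

```bash
python3 - <<'E'
from h import *
s=env.get_state();print(s['tcp_pos'],s['wrist_force'],s['joint_pos'])
rgb,d,P,c=look('scene','s2.png')
m=(d>0)&(P[...,1]>.2)&(P[...,1]<.48)&(P[...,0]>.29)&(P[...,0]<.74)
for lo,hi in((.05,.07),(.076,.09),(.19,.205),(.208,.225)):
    q=P[m&(P[...,2]>lo)&(P[...,2]<hi)];print(lo,len(q),np.round(np.percentile(q,[1,99],axis=0)[:,:2],3).tolist())
E
```

```text
[0.6164207  0.34488593 0.12016572] [ 0.47675254  0.2656381  -3.32178844] [3.96583823e-01 6.15031589e-01 2.46080988e-01 1.20040290e+00
 4.45541486e-05 1.96797122e+00]
0.05 8214 [[0.333, 0.248], [0.717, 0.462]]
0.076 3718 [[0.344, 0.242], [0.72, 0.464]]
0.19 2463 [[0.329, 0.243], [0.681, 0.421]]
0.208 1076 [[0.317, 0.237], [0.685, 0.413]]
```

View pics/s2.png

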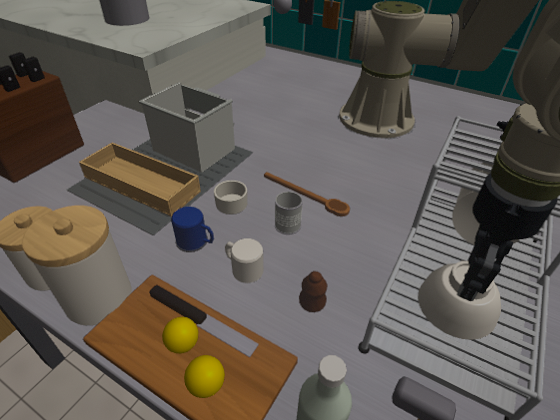

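The bowl hangs level just above the lower slats at (460,300), clear of the rails. Lowering it slowly.

{"name": "carry_out", "arguments": {
  "steps": [
    [[0, 0, 0], [0, 0, 0.2], 255],
    [[0, 0, 0], [0, 0, 0.4], 255],
    [[0, 0, 0], [0, 0, 0.5], 255],
    [[0, 0, 0], [0, 0, 0.6], 255],
    [[0, 0, 0], [0, 0, 0.65], 255],
    [[0, 0, 0], [0, 0, 0.7], 255],
    [[0, 0, 0], [0, 0, 0.7], 255],
    [[0, 0, 0], [0, 0, 0.7], 255]
  ]
}}

```text
clock: 7.25
tcp_pos: [0.616, 0.3447, 0.113]
orientation: [0.0, 0.707, 0.707, 0.0]
wrist_force: [-3.4, -0.8, 3.6]
finger_gap: 0.0546
grip_force: 45.3
```

{"name": "carry_out", "arguments": {
  "steps": [
    [[0, 0, 0], [0, 0, 0], 80],
    [[0, 0, 0], [0, 0, 0], 40],
    [[0, 0, 0], [0, 0, 0], 0],
    [[0, 0, 0], [0, 0, 0], 0],
    [[0, 0, 0], [0, 0, -3], 0],
    [[0, 0, 0], [0, 0, -8], 0],
    [[0, 0, 0], [0, 0, -14], 0],
    [[0, 0, 0], [0, 0, -18], 0]
  ]
}}

```text
clock: 8.25
tcp_pos: [0.6164, 0.3449, 0.2959]
orientation: [0.001, 0.707, 0.707, 0.002]
wrist_force: [-0.3, -0.4, 0.3]
finger_gap: 0.0853
grip_force: 0.0
```

{"name": "carry_out", "arguments": {
  "steps": [
    [[0, 0, 0], [-5, 0, 0], 0],
    [[0, 0, 0], [-11, 1, 0], 0],
    [[0, 0, 0], [-17, 2, 0], 0],
    [[0, 0, 0], [-23, 4, 2], 0],
    [[0, 0, 0], [-28.5, 6, 5], 0],
    [[0, 0, 0], [-34.1, 6.9, 7], 0],
    [[0, 0, 0], [-34.1, 6.9, 8], 0],
    [[0, 0, 0], [-34.1, 6.9, 8], 0]
  ]
}}

```text
clock: 9.25
tcp_pos: [0.6841, 0.0032, 0.2111]
orientation: [-0.001, 0.708, 0.706, -0.001]
wrist_force: [0.2, 0.6, 0.7]
finger_gap: 0.0852
grip_force: 0.0
```

```bash
python3 - <<'E'
from h import *
s=env.get_state();print(s['tcp_pos'])
rgb,d,P,c=look('wrist','w3.png')
print('white',top(P,d,.054,.07,.685,.004,.05))
print('enam',top(P,d,.06,.08,.68,-.137,.05))
m=(d>0)&(P[...,2]>.02)&(P[...,2]<.05)
for n,(x,y) in dict(w=(.685,.004),e=(.68,-.137)).items():
    r=np.hypot(P[...,0]-x,P[...,1]-y);q=P[m&(r>.036)&(r<.06)];print(n,len(q),q.mean(0) if len(q) else '')
E
```

```text
[0.68413082 0.00323678 0.21108342]
white (array([0.6841, 0.0038]), 0.0292, 3158, array([0.6841, 0.0053], dtype=float32))
enam (array([ 0.6801, -0.1343]), 0.0301, 2468, array([ 0.6801, -0.1311], dtype=float32))
w 81 [ 0.68074219 -0.0377022   0.04761729]
e 109 [ 0.6715728  -0.08623955  0.03900877]
```

{"name": "carry_out", "arguments": {
  "steps": [
    [[0, 0, 0], [0.1, 0, 5], 0],
    [[0, 0, 0], [0.1, 0, 10], 0],
    [[0, 0, 0], [0.1, 0, 15], 0],
    [[0, 0, 0], [0.1, 0, 17.5], 0],
    [[0, 0, 0], [0.1, 0, 18.2], 0],
    [[0, 0, 0], [0.1, 0, 18.2], 40],
    [[0, 0, 0], [0.1, 0, 18.2], 255],
    [[0, 0, 0], [0.1, 0, 18.2], 255]
  ]
}}

```text
clock: 10.3
tcp_pos: [0.6865, 0.0049, 0.033]
orientation: [0.001, 0.707, 0.707, 0.002]
wrist_force: [-0.6, 0.7, 6.5]
finger_gap: 0.056
grip_force: 43.4
```

{"name": "carry_out", "arguments": {
  "steps": [
    [[0, 0, 0], [0, 0, 0], 255],
    [[0, 0, 0], [0, 0, 0], 255],
    [[0, 0, 0], [0, 0, -1], 255],
    [[0, 0, 0], [0, 0, -4], 255],
    [[0, 0, 0], [0, 0, -9], 255],
    [[0, 0, 0], [0, 0, -14], 255],
    [[0, 0, 0], [0, 0, -19], 255],
    [[0, 0, 0], [0, 0, -24], 255]
  ]
}}

```text
clock: 11.3
tcp_pos: [0.6843, 0.0044, 0.2725]
orientation: [0.0, 0.707, 0.707, 0.0]
wrist_force: [0.8, -0.6, -2.1]
finger_gap: 0.0564
grip_force: 43.2
```

{"name": "carry_out", "arguments": {
  "steps": [
    [[0, 0, 0], [0, -1, -4], 255],
    [[0, 0, 0], [4, -5, -7], 255],
    [[0, 0, 0], [8.5, -9, -7], 255],
    [[0, 0, 0], [13, -13, -7], 255],
    [[0, 0, 0], [17.5, -17, -7], 255],
    [[0, 0, 0], [22, -21, -7], 255],
    [[0, 0, 0], [26, -25, -7], 255],
    [[0, 0, 0], [30.7, -27.4, -7], 255]
  ]
}}

```text
clock: 12.3
tcp_pos: [0.4088, 0.3124, 0.3415]
orientation: [0.0, 0.707, 0.707, 0.0]
wrist_force: [1.5, 0.9, -2.2]
finger_gap: 0.0564
grip_force: 43.5
```

{"name": "carry_out", "arguments": {
  "steps": [
    [[0, 0, 0], [0, 0, 2], 255],
    [[0, 0, 0], [0, 0, 5], 255],
    [[0, 0, 0], [0, 0, 7.5], 255],
    [[0, 0, 0], [0, 0, 9], 255],
    [[0, 0, 0], [0, 0, 9.6], 255],
    [[0, 0, 0], [0, 0, 9.6], 255],
    [[0, 0, 0], [0, 0, 9.6], 255],
    [[0, 0, 0], [0, 0, 9.6], 255]
  ]
}}

```text
clock: 13.3
tcp_pos: [0.4114, 0.312, 0.2451]
orientation: [0.0, 0.707, 0.707, 0.001]
wrist_force: [-0.1, 0.3, -2.6]
finger_gap: 0.0562
grip_force: 43.4
```

```bash
python3 - <<'E'
from h import *
s=env.get_state();print(s['tcp_pos'],s['wrist_force'],s['joint_pos'])
look('scene','s4.png')
E
```

```text
[0.41143676 0.31197829 0.24509521] [-0.10619378  0.27898481 -2.59800857] [ 4.93177138e-01  1.94132195e-01 -7.71490787e-02  1.29802453e+00
  5.20869840e-05  2.06474335e+00]
```

View pics/s4.png

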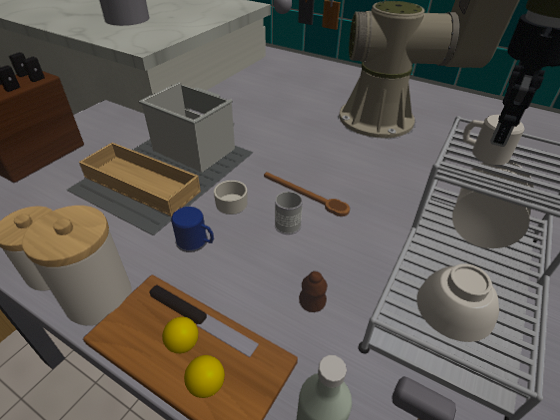

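The bowl is standing on the lower tier at (457,300), and the white mug is held over the upper tier at (495,142). Lowering it to contact.

{"name": "carry_out", "arguments": {
  "steps": [
    [[0, 0, 0], [0, 0, 0.5], 255],
    [[0, 0, 0], [0, 0, 0.9], 255],
    [[0, 0, 0], [0, 0, 1.0], 255],
    [[0, 0, 0], [0, 0, 1.1], 255],
    [[0, 0, 0], [0, 0, 1.2], 255],
    [[0, 0, 0], [0, 0, 1.25], 255],
    [[0, 0, 0], [0, 0, 1.3], 255],
    [[0, 0, 0], [0, 0, 1.3], 255]
  ]
}}

```text
clock: 14.35
tcp_pos: [0.4109, 0.3119, 0.2329]
orientation: [0.0, 0.707, 0.707, 0.001]
wrist_force: [-4.2, -1.4, 8.3]
finger_gap: 0.0561
grip_force: 44.4
```

Contact. Releasing and rising.

{"name": "carry_out", "arguments": {
  "steps": [
    [[0, 0, 0], [0, 0, 0], 70],
    [[0, 0, 0], [0, 0, 0], 30],
    [[0, 0, 0], [0, 0, 0], 0],
    [[0, 0, 0], [0, 0, 0], 0],
    [[0, 0, 0], [0, 0, -2], 0],
    [[0, 0, 0], [0, 0, -6], 0],
    [[0, 0, 0], [0, 0, -10], 0],
    [[0, 0, 0], [0, 0, -12], 0]
  ]
}}

```text
clock: 15.35
tcp_pos: [0.4115, 0.3121, 0.3536]
orientation: [0.0, 0.707, 0.707, 0.001]
wrist_force: [0.4, 0.1, 0.3]
finger_gap: 0.0853
grip_force: 0.0
```

{"name": "carry_out", "arguments": {
  "steps": [
    [[0, 0, 0], [-5, 3, 0], 0],
    [[0, 0, 0], [-10, 6, 0], 0],
    [[0, 0, 0], [-15, 9, 0], 0],
    [[0, 0, 0], [-20, 12, 0], 0],
    [[0, 0, 0], [-25, 15, 2], 0],
    [[0, 0, 0], [-30, 18, 4], 0],
    [[0, 0, 0], [-35, 21, 6], 0],
    [[0, 0, 0], [-40, 24, 8], 0]
  ]
}}

```text
clock: 16.35
tcp_pos: [0.6516, -0.0902, 0.2705]
orientation: [0.0, 0.707, 0.707, 0.0]
wrist_force: [1.0, 0.8, 0.2]
finger_gap: 0.0854
grip_force: 0.0
```

{"name": "carry_out", "arguments": {
  "steps": [
    [[0, 0, 0], [-4.6, 2.9, 2], 0],
    [[0, 0, 0], [-4.6, 2.9, 6], 0],
    [[0, 0, 0], [-4.6, 2.9, 11], 0],
    [[0, 0, 0], [-4.6, 2.9, 15], 0],
    [[0, 0, 0], [-4.6, 2.9, 15], 0],
    [[0, 0, 0], [-4.6, 2.9, 15], 0],
    [[0, 0, 0], [-4.6, 2.9, 15], 0],
    [[0, 0, 0], [-4.6, 2.9, 15], 0]
  ]
}}

```text
clock: 17.35
tcp_pos: [0.6808, -0.1346, 0.1234]
orientation: [0.001, 0.707, 0.707, 0.001]
wrist_force: [-0.2, 0.1, -0.1]
finger_gap: 0.0856
grip_force: 0.0
```

{"name": "carry_out", "arguments": {
  "steps": [
    [[0, 0, 0], [0, 0, 4], 0],
    [[0, 0, 0], [0, 0, 7.5], 0],
    [[0, 0, 0], [0, 0, 8.9], 0],
    [[0, 0, 0], [0, 0, 8.9], 40],
    [[0, 0, 0], [0, 0, 8.9], 255],
    [[0, 0, 0], [0, 0, 8.9], 255],
    [[0, 0, 0], [0, 0, 8.9], 255],
    [[0, 0, 0], [0, 0, 8.9], 255]
  ]
}}

```text
clock: 18.35
tcp_pos: [0.6811, -0.1348, 0.0343]
orientation: [0.002, 0.707, 0.707, 0.001]
wrist_force: [0.2, 0.5, 5.7]
finger_gap: 0.0588
grip_force: 43.8
```

{"name": "carry_out", "arguments": {
  "steps": [
    [[0, 0, 0], [0, 0, 0], 255],
    [[0, 0, 0], [0, 0, -1], 255],
    [[0, 0, 0], [0, 0, -5], 255],
    [[0, 0, 0], [0, 0, -10], 255],
    [[0, 0, 0], [0, 0, -15], 255],
    [[0, 0, 0], [0, 0, -20], 255],
    [[0, 0, 0], [0, 0, -25], 255],
    [[0, 0, 0], [0, 0, -31], 255]
  ]
}}

```text
clock: 19.35
tcp_pos: [0.6787, -0.1341, 0.3434]
orientation: [-0.001, 0.707, 0.707, -0.0]
wrist_force: [0.5, -0.7, -0.7]
finger_gap: 0.0593
grip_force: 43.8
```

{"name": "carry_out", "arguments": {
  "steps": [
    [[0, 0, 0], [5, -3, 0], 255],
    [[0, 0, 0], [10, -6, 0], 255],
    [[0, 0, 0], [15, -9, 0], 255],
    [[0, 0, 0], [20, -12, 0], 255],
    [[0, 0, 0], [25, -15, 0], 255],
    [[0, 0, 0], [30, -18, 0], 255],
    [[0, 0, 0], [35, -21, 0], 255],
    [[0, 0, 0], [40, -24, 0], 255]
  ]
}}

```text
clock: 20.35
tcp_pos: [0.4383, 0.267, 0.3426]
orientation: [-0.0, 0.707, 0.707, 0.0]
wrist_force: [-0.0, 0.8, -1.5]
finger_gap: 0.0591
grip_force: 43.8
```

{"name": "carry_out", "arguments": {
  "steps": [
    [[0, 0, 0], [5, -2, 0], 255],
    [[0, 0, 0], [10, -3, 0], 255],
    [[0, 0, 0], [12.2, -3, 2], 255],
    [[0, 0, 0], [12.2, -3, 5], 255],
    [[0, 0, 0], [12.2, -3, 8], 255],
    [[0, 0, 0], [12.2, -3, 9.6], 255],
    [[0, 0, 0], [12.2, -3, 9.6], 255],
    [[0, 0, 0], [12.2, -3, 9.6], 255]
  ]
}}

```text
clock: 21.35
tcp_pos: [0.4102, 0.3879, 0.2473]
orientation: [0.0, 0.707, 0.707, 0.001]
wrist_force: [1.0, -0.9, -1.9]
finger_gap: 0.0592
grip_force: 43.8
```

{"name": "carry_out", "arguments": {
  "steps": [
    [[0, 0, 0], [0, 0, 0.4], 255],
    [[0, 0, 0], [0, 0, 0.8], 255],
    [[0, 0, 0], [0, 0, 1.0], 255],
    [[0, 0, 0], [0, 0, 1.1], 255],
    [[0, 0, 0], [0, 0, 1.2], 255],
    [[0, 0, 0], [0, 0, 1.2], 255],
    [[0, 0, 0], [0, 0, 1.2], 255],
    [[0, 0, 0], [0, 0, 1.2], 255]
  ]
}}

```text
clock: 22.35
tcp_pos: [0.41, 0.3878, 0.2344]
orientation: [-0.0, 0.707, 0.707, 0.0]
wrist_force: [-0.5, 0.5, -1.5]
finger_gap: 0.0595
grip_force: 43.8
```

{"name": "carry_out", "arguments": {
  "steps": [
    [[0, 0, 0], [0, 0, 0.05], 255],
    [[0, 0, 0], [0, 0, 0.1], 255],
    [[0, 0, 0], [0, 0, 0.15], 255],
    [[0, 0, 0], [0, 0, 0.2], 255],
    [[0, 0, 0], [0, 0, 0.2], 255],
    [[0, 0, 0], [0, 0, 0.2], 255],
    [[0, 0, 0], [0, 0, 0.2], 255],
    [[0, 0, 0], [0, 0, 0.2], 255]
  ]
}}

```text
clock: 23.35
tcp_pos: [0.4101, 0.3879, 0.2342]
orientation: [0.0, 0.707, 0.707, 0.001]
wrist_force: [-3.7, -1.5, 9.5]
finger_gap: 0.0589
grip_force: 44.8
```

{"name": "carry_out", "arguments": {
  "steps": [
    [[0, 0, 0], [0, 0, 0], 65],
    [[0, 0, 0], [0, 0, 0], 30],
    [[0, 0, 0], [0, 0, 0], 0],
    [[0, 0, 0], [0, 0, 0], 0],
    [[0, 0, 0], [0, 0, -2], 0],
    [[0, 0, 0], [0, 0, -6], 0],
    [[0, 0, 0], [0, 0, -10], 0],
    [[0, 0, 0], [0, 0, -13], 0]
  ]
}}

```text
clock: 24.35
tcp_pos: [0.4102, 0.3879, 0.3641]
orientation: [0.0, 0.707, 0.707, 0.001]
wrist_force: [-0.4, 0.9, 0.9]
finger_gap: 0.0858
grip_force: 0.0
```

{"name": "carry_out", "arguments": {
  "steps": [
    [[0, 0, 0], [-5, 1.5, 0], 0],
    [[0, 0, 0], [-10, 3, 0], 0],
    [[0, 0, 0], [-15, 4.5, 0], 0],
    [[0, 0, 0], [-20, 6, 0], 0],
    [[0, 0, 0], [-25, 8, 2], 0],
    [[0, 0, 0], [-30, 10, 5], 0],
    [[0, 0, 0], [-35, 12, 8], 0],
    [[0, 0, 0], [-38.3, 12.9, 12], 0]
  ]
}}

```text
clock: 25.35
tcp_pos: [0.5402, 0.0022, 0.2418]
orientation: [0.001, 0.708, 0.706, 0.001]
wrist_force: [0.9, -0.8, 0.3]
finger_gap: 0.0856
grip_force: 0.0
```

```bash
python3 - <<'E'
from h import *
s=env.get_state();print(s['tcp_pos'])
rgb,d,P,c=look('wrist','w5.png')
print('tin',top(P,d,.06,.08,.539,.004,.045))
rgb,d,P,c=look('side','side5.png')
m=(d>0)&(P[...,2]>.006)&(P[...,2]<.03)&(P[...,0]>.40)&(P[...,0]<.475)&(P[...,1]>-.14)&(P[...,1]<.11)
q=P[m];vx,vy,x,y=cv2.fitLine(q[q[:,1]<.03][:,:2].astype(np.float32),cv2.DIST_L2,0,.01,.01).ravel()
print('spoon y',np.percentile(q[:,1],[.5,99.5]),'handle dir',vx,vy,'x at y=-.013,.017',[x+vx/vy*(t-y) for t in(-.013,.017)], 'headw',np.ptp(q[q[:,1]>.05][:,0]))
E
```

```text
[0.54018149 0.00223421 0.24175729]
tin (array([0.5392, 0.0056]), 0.0284, 767, array([0.5393, 0.0026], dtype=float32))
spoon y [-0.12901492  0.09645531] handle dir 0.08984233 0.995956 x at y=-.013,.017 [np.float32(0.4330437), np.float32(0.4357499)] headw 0.05545933946279069
```

View pics/side5.png

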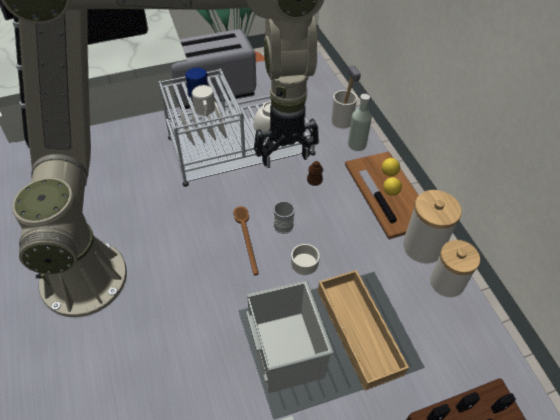

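Both mugs stand on the upper tier at (197,80) and (204,98), and the tin is still at (284,215). Picking up the tin next.

{"name": "carry_out", "arguments": {
  "steps": [
    [[0, 0, 0], [0, 0, 5], 0],
    [[0, 0, 0], [0, 0, 11], 0],
    [[0, 0, 0], [0, 0, 17], 0],
    [[0, 0, 0], [0, 0, 20], 0],
    [[0, 0, 0], [0, 0, 20.7], 0],
    [[0, 0, 0], [0, 0, 20.7], 60],
    [[0, 0, 0], [0, 0, 20.7], 255],
    [[0, 0, 0], [0, 0, 20.7], 255]
  ],
  "force": 25
}}

```text
clock: 26.45
tcp_pos: [0.5407, 0.0046, 0.0374]
orientation: [0.002, 0.707, 0.707, 0.001]
wrist_force: [-0.1, 0.4, 6.9]
finger_gap: 0.0519
grip_force: 27.3
```

{"name": "carry_out", "arguments": {
  "steps": [
    [[0, 0, 0], [0, 0, 0], 255],
    [[0, 0, 0], [0, 0, 0], 255],
    [[0, 0, 0], [0, 0, -1], 255],
    [[0, 0, 0], [0, 0, -6], 255],
    [[0, 0, 0], [0, 0, -11], 255],
    [[0, 0, 0], [0, 0, -17], 255],
    [[0, 0, 0], [0, 0, -22], 255],
    [[0, 0, 0], [0, 0, -22], 255]
  ]
}}

```text
clock: 27.45
tcp_pos: [0.541, 0.0044, 0.2607]
orientation: [0.004, 0.707, 0.707, 0.003]
wrist_force: [0.6, -0.1, -1.2]
finger_gap: 0.0523
grip_force: 26.8
```

{"name": "carry_out", "arguments": {
  "steps": [
    [[0, 0, 0], [-5, -1, 0], 255],
    [[0, 0, 0], [-10, -3, 0], 255],
    [[0, 0, 0], [-15, -5, 0], 255],
    [[0, 0, 0], [-20, -7, 0], 255],
    [[0, 0, 0], [-25, -9, 0], 255],
    [[0, 0, 0], [-30, -11.1, 0], 255],
    [[0, 0, 0], [-34.9, -11.1, 0], 255],
    [[0, 0, 0], [-34.9, -11.1, 0], 255]
  ]
}}

```text
clock: 28.45
tcp_pos: [0.4264, -0.3469, 0.2536]
orientation: [-0.001, 0.709, 0.705, -0.0]
wrist_force: [-0.1, 0.6, -1.2]
finger_gap: 0.052
grip_force: 26.7
```

```bash
python3 - <<'E'
from h import *
s=env.get_state();print(s['tcp_pos'])
rgb,d,P,c=look('side','side6.png')
for n in('scene','side'):
    rgb,d,P,c=look(n)
    m=(d>0)&(P[...,2]>.13)&(P[...,2]<.16)&(P[...,0]>.33)&(P[...,0]<.53)&(P[...,1]>-.46)&(P[...,1]<-.23)
    q=P[m];print(n,len(q),cv2.minAreaRect(q[:,:2].astype(np.float32)))
    m=(d>0)&(P[...,2]>.042)&(P[...,2]<.054)&(P[...,0]>.52)&(P[...,0]<.69)&(P[...,1]>-.52)&(P[...,1]<-.19)
    q=P[m];print(' tray',len(q),cv2.minAreaRect(q[:,:2].astype(np.float32)))
E
```

```text
[ 0.42640511 -0.34694376  0.25358122]
scene 1007 ((0.42443782091140747, -0.3419680893421173), (0.1818055659532547, 0.14747394621372223), 87.25969696044922)
 tray 816 ((0.6055572628974915, -0.3497437834739685), (0.10265354067087173, 0.27302655577659607), 1.4656486511230469)
side 1092 ((0.4240496754646301, -0.34546035528182983), (0.17978154122829437, 0.14729706943035126), 86.8155517578125)
 tray 844 ((0.6050994396209717, -0.35369873046875), (0.10386434197425842, 0.27181413769721985), 1.311063289642334)
```

View pics/side6.png

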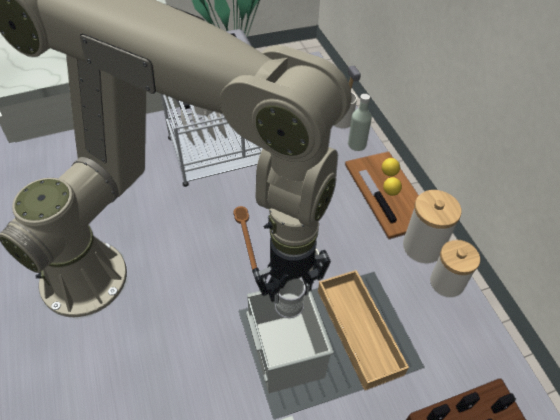

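The tin hangs inside the bin's outline, about (290,300) in the side view. The tray is centred at (0.605,-0.352).

{"name": "carry_out", "arguments": {
  "steps": [
    [[0, 0, 0], [0, -0.2, 4], 255],
    [[0, 0, 0], [0, -0.2, 8], 255],
    [[0, 0, 0], [0, -0.2, 10], 255],
    [[0, 0, 0], [0, -0.2, 10], 255],
    [[0, 0, 0], [0, -0.2, 10], 60],
    [[0, 0, 0], [0, -0.2, 10], 20],
    [[0, 0, 0], [0, -0.2, 10], 0],
    [[0, 0, 0], [0, -0.2, 10], 0]
  ]
}}

```text
clock: 29.6
tcp_pos: [0.4257, -0.3445, 0.1558]
orientation: [0.0, 0.707, 0.707, 0.0]
wrist_force: [0.2, 0.6, -0.6]
finger_gap: 0.0853
grip_force: 0.0
```

{"name": "carry_out", "arguments": {
  "steps": [
    [[0, 0, 0], [0, 0, -4], 0],
    [[0, 0, 0], [0, 0, -9], 0],
    [[0, 0, 0], [5, 0, -9], 0],
    [[0, 0, 0], [11, 0, -9], 0],
    [[0, 0, 0], [17, 0, -9], 0],
    [[0, 0, 0], [23, 0, -9], 0],
    [[0, 0, 0], [29, 0.5, -9], 0],
    [[0, 0, 0], [34, 1, -6], 0]
  ]
}}

```text
clock: 30.6
tcp_pos: [0.4375, -0.0026, 0.2173]
orientation: [0.002, 0.707, 0.707, 0.002]
wrist_force: [0.9, -1.0, -0.6]
finger_gap: 0.0853
grip_force: 0.0
```

{"name": "carry_out", "arguments": {
  "steps": [
    [[0, 0, 5.2], [1.65, 0, 5], 0],
    [[0, 0, 5.2], [1.65, 0, 11], 0],
    [[0, 0, 5.2], [1.65, 0, 17], 0],
    [[0, 0, 5.2], [1.65, 0, 20], 0],
    [[0, 0, 5.2], [1.65, 0, 21.2], 80],
    [[0, 0, 5.2], [1.65, 0, 21.2], 150],
    [[0, 0, 5.2], [1.65, 0, 21.2], 255],
    [[0, 0, 5.2], [1.65, 0, 21.2], 255]
  ],
  "force": 40
}}

```text
clock: 31.6
tcp_pos: [0.4371, 0.0121, 0.0047]
orientation: [0.001, 0.739, 0.674, 0.001]
wrist_force: [-3.4, 1.2, 24.5]
finger_gap: 0.0129
grip_force: 39.3
```

{"name": "carry_out", "arguments": {
  "steps": [
    [[0, 0, 0], [0, 0, 0], 255],
    [[0, 0, 0], [0, 0, 0], 255],
    [[0, 0, 0], [0, 0, 0], 255],
    [[0, 0, 0], [0, 0, -1], 255],
    [[0, 0, 0], [0, 0, -4], 255],
    [[0, 0, 0], [0, 0, -9], 255],
    [[0, 0, 0], [0, 0, -14], 255],
    [[0, 0, 0], [0, 0, -14], 255]
  ]
}}

```text
clock: 32.6
tcp_pos: [0.4389, 0.0119, 0.1479]
orientation: [0.003, 0.739, 0.674, 0.003]
wrist_force: [-0.2, -0.6, -1.1]
finger_gap: 0.0126
grip_force: 39.3
```

```bash
python3 - <<'E'
from h import *
s=env.get_state();print(s['tcp_pos'],s['finger_gap'],s['orientation'])
look('side','side7.png')
E
```

```text
[0.43889715 0.01186287 0.14791054] 0.012559500597119775 [0.00345846 0.73861637 0.67411113 0.00284181]
```

View pics/side7.png

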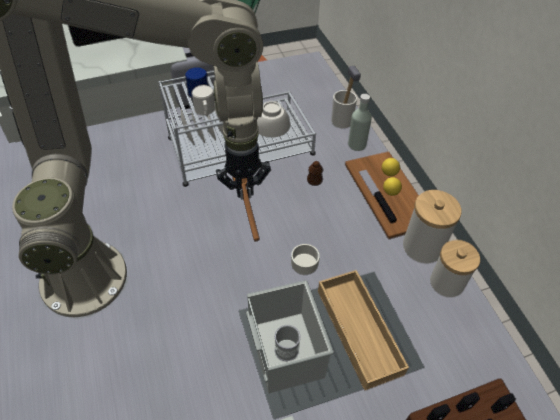

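The tin is in the bin (287,340) and the spoon is held at about its balance point. The bowl and mugs are in place, so I'm carrying the spoon to the tray.

{"name": "carry_out", "arguments": {
  "steps": [
    [[0, 0, 0], [0, 2, -3], 255],
    [[0, 0, -1], [-4, 5, -5], 255],
    [[0, 0, -2], [-9, 8.5, -5], 255],
    [[0, 0, -3], [-14, 12, -5], 255],
    [[0, 0, -4], [-19, 15.5, -5], 255],
    [[0, 0, -5], [-24, 19.8, -5], 255],
    [[0, 0, -6], [-29, 19.8, -5], 255],
    [[0, 0, -6.6], [-32, 19.8, -5], 255]
  ]
}}

```text
clock: 33.65
tcp_pos: [0.6029, -0.3267, 0.1902]
orientation: [-0.002, 0.699, 0.715, -0.0]
wrist_force: [-0.3, 0.8, -0.3]
finger_gap: 0.0129
grip_force: 39.4
```

{"name": "carry_out", "arguments": {
  "steps": [
    [[0, 0, 0], [0, 0, 3], 255],
    [[0, 0, 0], [0, 0, 6], 255],
    [[0, 0, 0], [0, 0, 9], 255],
    [[0, 0, 0], [0, 0, 11], 255],
    [[0, 0, 0], [0, 0, 12], 255],
    [[0, 0, 0], [0, 0, 12], 255],
    [[0, 0, 0], [0, 0, 12], 255],
    [[0, 0, 0], [0, 0, 12], 255]
  ]
}}

```text
clock: 34.65
tcp_pos: [0.6044, -0.3249, 0.0745]
orientation: [0.001, 0.699, 0.715, 0.0]
wrist_force: [0.0, 0.2, -1.0]
finger_gap: 0.0122
grip_force: 39.4
```

```bash
python3 - <<'E'
from h import *
s=env.get_state();print(s['tcp_pos'],s['finger_gap'],s['orientation'])
rgb,_,_,_=look('side');cv2.imwrite('pics/side8.png',cv2.resize(rgb[230:400,210:440,::-1],None,fx=3,fy=3))
E
```

```text
[ 0.60441161 -0.32486902  0.07447245] 0.012160892087700043 [9.71228188e-04 6.98624748e-01 7.15487581e-01 2.00156974e-04]
```

View pics/side8.png

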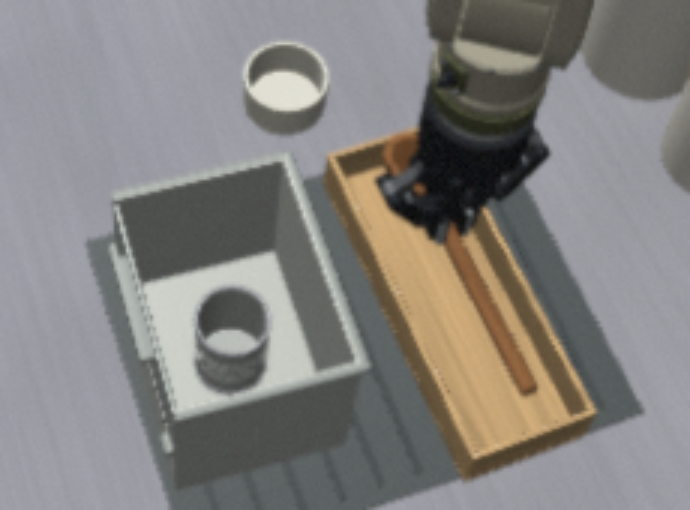

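```bash
python3 - <<'E'
from h import *
for n in('side','scene'):
    rgb,d,P,c=look(n)
    m=(d>0)&(P[...,2]>.055)&(P[...,2]<.095)&(P[...,0]>.57)&(P[...,0]<.64)&(P[...,1]>-.5)&(P[...,1]<-.18)
    m&=(rgb[...,0].astype(int)-rgb[...,2]>25)
    q=P[m];e=q[q[:,1]<-.42];h=q[q[:,1]>-.28]
    print(n,len(q),np.percentile(q[:,1],[1,99]),'handle end',e.mean(0),'head',h.mean(0))
E
```

```text
side 534 [-0.46577276 -0.24111406] handle end [ 0.60630097 -0.44456809  0.08017993] head [ 0.59752299 -0.25403337  0.08054275]
scene 618 [-0.45590296 -0.23409741] handle end [ 0.61031136 -0.43888999  0.07904417] head [ 0.60757077 -0.25465392  0.07939339]
```

{"name": "carry_out", "arguments": {
  "steps": [
    [[0, 0, 0], [0, 0, 2], 255],
    [[0, 0, 0], [0, 0, 4], 255],
    [[0, 0, 0], [0, 0, 5.2], 255],
    [[0, 0, 0], [0, 0, 5.8], 255],
    [[0, 0, 0], [0, 0, 5.9], 255],
    [[0, 0, 0], [0, 0, 5.9], 200],
    [[0, 0, 0], [0, 0, 5.9], 180],
    [[0, 0, 0], [0, 0, 5.9], 165]
  ]
}}

```text
clock: 35.8
tcp_pos: [0.6041, -0.3246, 0.0149]
orientation: [0.0, 0.699, 0.715, 0.0]
wrist_force: [0.3, -0.3, -0.3]
finger_gap: 0.0302
grip_force: 0.0
```

{"name": "carry_out", "arguments": {
  "steps": [
    [[0, 0, 0], [0, 0, 0], 165],
    [[0, 0, 0], [0, 0, -2], 165],
    [[0, 0, 0], [0, 0, -6], 165],
    [[0, 0, 0], [0, 0, -12], 165],
    [[0, 0, 0], [0, 0, -18], 165],
    [[0, 0, 0], [6, 0, -22], 165],
    [[0, 0, 0], [12, 0, -22], 165],
    [[0, 0, 0], [18, 0, -22], 165]
  ]
}}

```text
clock: 36.8
tcp_pos: [0.5999, -0.1465, 0.2356]
orientation: [0.001, 0.699, 0.715, 0.001]
wrist_force: [0.8, 0.5, -0.4]
finger_gap: 0.0302
grip_force: 0.0
```

```bash
python3 - <<'E'
from h import *
s=env.get_state();print(s['tcp_pos'],s['clock'])
rgb,d,P,c=look('side','side9.png')
print('spoon')
m=(d>0)&(P[...,2]>.014)&(P[...,2]<.032)&(P[...,0]>.565)&(P[...,0]<.645)&(P[...,1]>-.48)&(P[...,1]<-.22)&(rgb[...,0]<150)
for n in('side','scene'):
    rgb,d,P,c=look(n)
    print(n,'bowl',top(P,d,.125,.145,.616,.345,.05),'w',top(P,d,.254,.27,.41,.312,.035),'e',top(P,d,.262,.28,.41,.388,.04))
E
```

```text
[ 0.59987433 -0.14650814  0.23560557] 36.8
spoon
side bowl (array([0.6209, 0.3413]), 0.0304, 149, array([0.618 , 0.3412], dtype=float32)) w (array([0.413 , 0.3077]), 0.03, 246, array([0.4125, 0.3055], dtype=float32)) e (array([0.4115, 0.383 ]), 0.0305, 237, array([0.4111, 0.3814], dtype=float32))
scene bowl (array([0.6168, 0.3466]), 0.0289, 1128, array([0.6172, 0.3464], dtype=float32)) w (array([0.4134, 0.3118]), 0.0292, 648, array([0.4191, 0.3121], dtype=float32)) e (array([0.4143, 0.3831]), 0.0289, 420, array([0.4196, 0.3764], dtype=float32))
```

View pics/side9.png

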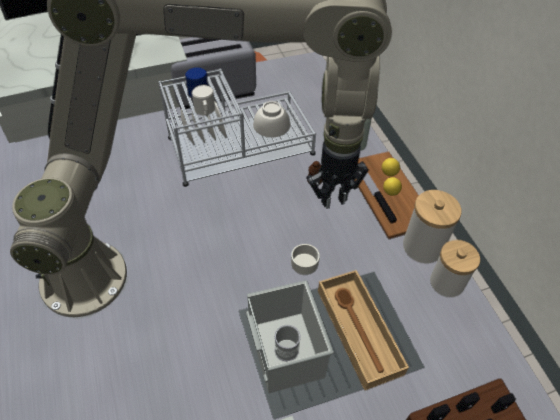

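The spoon lies lengthwise in the tray (360,330). The tin is in the bin, and the bowl and mugs stand level at the right heights and places. I'll let the arm settle and hand in.

{"name": "carry_out", "arguments": {
  "steps": [
    [[0, 0, 0], [0, 0, 0], 165],
    [[0, 0, 0], [0, 0, 0], 165],
    [[0, 0, 0], [0, 0, 0], 165],
    [[0, 0, 0], [0, 0, 0], 165],
    [[0, 0, 0], [0, 0, 0], 165],
    [[0, 0, 0], [0, 0, 0], 165],
    [[0, 0, 0], [0, 0, 0], 165],
    [[0, 0, 0], [0, 0, 0], 165]
  ]
}}

```text
clock: 37.95
tcp_pos: [0.5996, -0.1476, 0.2343]
orientation: [0.0, 0.699, 0.716, 0.0]
wrist_force: [0.2, 0.3, -1.0]
finger_gap: 0.0298
grip_force: 0.0
```

```bash
python3 -c "
from h import *
print(env.hand_in())"
```

```text
the job is handed in; nothing more can be done
None
```

I've handed the job in at about 38 s of the 136 s allowed; no verdict came back, but the last pictures show the bowl on the lower tier, both mugs upside down on the upper tier, the spoon lengthwise in the tray and the tin in the bin, and no move went near the pepper mill or ramekin.

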